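# Hold a bayonet mill lid at the half-way vent position

## Task

Fit the loose bayonet lid into the bench mill: drop its two side pins through the two notches in the collar until it sits fully home, then twist it clockwise (seen from above) against the return spring to the raised half-way marks, and keep holding it there so the chamber can vent. Do not turn it on to the lock position, and leave the plate, pitcher, ladle and spoon where they are. Finish while still gripping the lid at the half-way marks: let go and the spring turns it back.

Things in the scene. Friction and masses are not known exactly. Their poses are not given: they have to be found in the camera images.
- mill: Bench mill, fixed: round white base 136 mm across, aluminium drum 114 mm across, 111 mm tall, open on top. Origin on its axis at bench level, z up. Two opposite notches in the collar, 16 mm wide, reach 46 mm from the axis along the mill's +x and -x; either lid pin may go in either notch. A spring ring inside, 90 mm above the bench, is the floor on which the lid rests.
- collar (a point): Centre of the collar opening, level with its top face, 111 mm above the bench; axes as mill. The round opening is 67 mm across, its lip 7 mm thick; once turned, the lid's pins are under the lip, which lets the lid rise 3 mm at most.
- half_mark: Two raised dark ribs on the collar rim (5 mm wide, 46 to 66 mm off the axis, top 4 mm above the collar) that mark half-way. Origin on the mill's axis at bench level; its x runs along both ribs, 0.70 rad (40 degrees) clockwise from the notches seen from above. The lid is half-way when its bar and pins point along the ribs. Twin short pegs at 1.4 rad mark the lock.
- ring (a joint): Turn of the spring ring (rad): 0 at rest, growing clockwise from above. Stops on it, 8 mm to each side of the notch centre lines, are carried round by the lid's pins with up to 0.08 rad of play, so it reads up to that much less than the lid's own turn. Spring-back about 0.05 N m at 0, 0.13 at half-way, 0.22 at the end, 1.4 rad. Beyond 1.15 rad the lid counts as locked.
- lid: Loose lid, 0.13 to 0.25 kg, upright on the bench: white plug 62 mm across, 28 mm tall, lower edge bevelled; two round steel pins, 10 mm thick, along its +x and -x to 42 mm from the axis, 6 mm above the underside; on top a grey grip bar 50 mm long (x), 16 mm thick (y), 28 to 64 mm above the underside. Origin: centre of the underside. Seated, the underside is 90 mm above the bench.
- lid_grip (a point): Point on the lid's axis inside the grip bar, 50 mm above the lid's underside and 22 mm above the plug's top: the place to pinch the bar across its 16 mm thickness. Axes as lid (x along the bar and pins).
- plate: Bystander: white ceramic plate, 190 mm across, 18 mm high. Origin at the centre of its underside.
- pitcher: Bystander: white plastic pitcher, about 104 mm across and 170 mm tall, loop handle at its +y out to 91 mm. Origin at the centre of its underside.
- ladle: Bystander: aluminium ladle, bowl 84 mm across and 32 mm high, handle along its -x to 285 mm, at most 41 mm high. Origin at the centre of the bowl's underside.
- spoon: Bystander: bamboo spoon lying flat along its x, handle to -x. Origin at the middle of its underside.
Mind the look-alikes: they are no part of the job. What is meant by the lid is not purple or red, and is the larger of those in its own colour.

How it is judged:
By the outcome, as a careful person would: the job done as asked, in the order asked, and still so for the second after the job is handed in, while the arm keeps its last pose, push and grip.
It also fails if it takes over 45 s, if anything falls off the work surface, if the arm or the gripper's body presses on something with over 40 N, if the wrist force passes 120 N, or if a joint passes its speed limit or range.

## Robot

A 7-joint arm with a two-finger parallel gripper is mounted at the origin on the work surface. World frame = base frame: x ahead of the robot, y to its left, z up, the work surface at z = 0. Lengths are in m, angles in rad, forces in N, time in s.
With the tool pointing down it reaches from about 0.425 to 0.875 m from the base axis. Payload 8.4 kg.
Tool frame: the origin (TCP) lies between the finger pads; the fingertips stand 8 mm ahead of it and the grasp point (between the pads) lies 11 mm behind it (tip_reach is the distance from the TCP to the fingertips, in m); x points along the fingers, y is the direction in which the jaws open and shut, and the axes are right-handed (so a half turn about x gives the same grasp; the last joint's range is limited). The gripper opens to 87 mm and grips with 3 to 60 N. Pads are 19 mm wide; open, the fingers measure 117 mm over their backs; the gripper's body (75 mm by 190 mm) begins 51 mm behind the grasp point.
Start: joints at [-1.366, 0.333, 0.04, 1.465, -0.013, 1.343, -0.059], TCP at [0.194, 0.62, 0.231] pointing down, gripper open.
Joint ranges: [-2.58, 2.58], [-0.38, 2.09], [-1.3, 1.39], [0.25, 2.4], [-1.5, 4.64], [0.08, 2.09], [-2.65, 2.65]. Speed limits (rad/s): [2.22, 2.22, 2.79, 2.79, 3.14, 3.14, 3.14].

## Interface

Orientations are given as a 3x3 rotation matrix whose columns are the frame's x, y, z axes.
In Python, from station import * gives the robot as it stands.
- The arm moves only by the tool apply_moves, never from a script. Its argument "steps" is a list of rows, each an object with "fingers": the closure in counts, from 0 (fully open) to 255 (shut); "linear": the shift along the tool's x, y, z in cm, a list of three; "yaw": the turn about the tool's x in degrees. A call has 1 to 12 rows; each row is the pose to reach, as a shift and turn from the pose commanded when the call began, along the tool's axes at that moment; what a row does not reach only later rows make up. A row lasts 1/8 s, in which the tool goes at most 62.5 mm and 10.7 degrees, less where a joint would pass 70% of its speed; a pose out of reach is approached as far as the arm can. A call with a gripper value outside its range is refused whole. The fingers move at their own pace and stop on an object; "squeeze" is the grip in N (left out, the last holds). Time passes only in rows, so rows that repeat a pose let the fingers close. It gives the time, the measured TCP pose, the force and the opening at its end, in the units of the state.
- sense(): the state, without advancing time (a new reading comes with each control period).
- camera(name): name is "side" or "top" or "wrist"; returns the picture (384x512x3 uint8, red, green, blue); there is no depth.
- camera_model(name): a dict with "intrinsics" (3x3 intrinsics, pixels), "view" (4x4, takes a point from world to camera coordinates). Camera axes: x right, y down, z forward; pixel columns grow to the right and rows downward; lengths in m; the calibration is good to about 2 mm. A picture is of the moment at which its call begins: read the wrist's pose just before it. camera_model takes no time and is no camera call; for the wrist camera it gives the pose at the moment of the call.
- job_done(): hands the job in, once; it reports no verdict.
The state is a dict: "time": time; "q": joint angles; "joint_velocities": joint speeds; "joint_efforts": joint torques, N m; "position": TCP position; "tool_rot": TCP orientation; "ft_force": force on the tool from outside, world axes, zero at the start; "ft_torque": the same for the moment, N m; "gripper_width": finger opening in m.
Only numpy, scipy, OpenCV 4.12 (cv2) and the standard library are available. Lean on these libraries where they do the work, as an engineer would, in place of code of your own. Each camera call takes 0.05 s, during which the arm holds its last target. There are 200 camera calls.

## Working session

There is one attempt and no reset: what is moved stays moved. The work goes in short steps, Python scripts to look and compute and a tool call to move; the robot and the scene stay as the last step left them, time stands still between calls to the robot, and variables do not carry over. Pictures are saved under pics/ and viewed, about 8 in all and at most 12, crops included, and the job is handed in when it is done.

Besides the shell and the picture viewer there is one more tool, called as a command line: name --argument value ..., lists and objects as JSON in quotes. apply_moves: Moves the arm, as the interface text tells. Its arguments: {"type":"object","properties":{"steps":{"type":"array"},"squeeze":{"type":"number"}},"required":["steps"]}

```bash
mkdir -p pics
python3 - <<'E'
from station import *
import cv2, numpy as np
s=sense()
print(s['time'],s['position'],np.round(s['tool_rot'],3).tolist(),s['gripper_width'])
for n in ['side','top']:
    im=camera(n); cv2.imwrite(f'pics/{n}0.png',im[:,:,::-1])
    m=camera_model(n); print(n,np.round(m['intrinsics'],1).tolist(),np.round(m['view'],4).tolist())
a=cv2.imread('pics/side0.png');b=cv2.imread('pics/top0.png')
E
ls
```

```text
0.0 [0.19434379 0.61978607 0.22967127] [[-0.0, 0.299, 0.954], [-0.002, 0.954, -0.299], [-1.0, -0.002, 0.0]] 0.08712528246373041
side [[398.3, 0.0, 252.3], [0.0, 398.3, 191.0], [0.0, 0.0, 1.0]] [[0.8938, -0.4483, -0.0108, -0.5306], [-0.2915, -0.5624, -0.7738, 0.2251], [0.3408, 0.6948, -0.6334, 0.9656], [0.0, 0.0, 0.0, 1.0]]
top [[438.9, 0.0, 255.3], [0.0, 438.9, 194.2], [0.0, 0.0, 1.0]] [[-0.0265, -0.9996, -0.0113, -0.0032], [-0.9843, 0.0281, -0.1743, 0.5926], [0.1746, 0.0065, -0.9846, 1.1828], [0.0, 0.0, 0.0, 1.0]]
pics
```

View pics/top0.png

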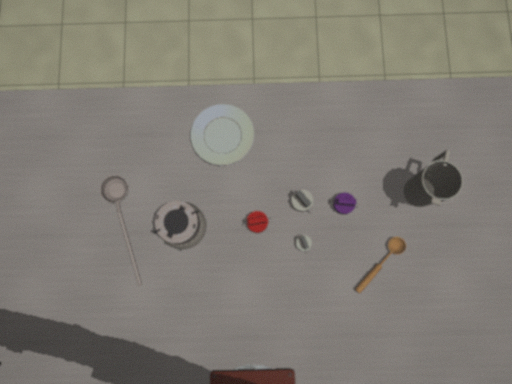

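View pics/side0.png

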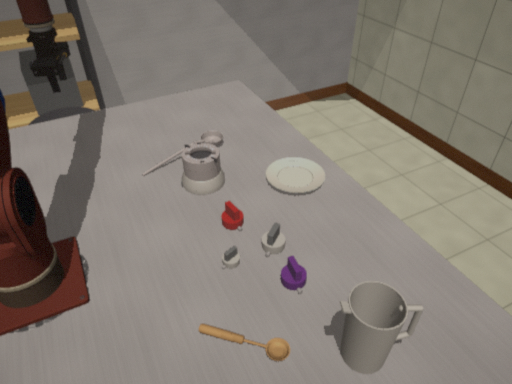

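The top view shows four lids: red (257,221), purple (344,203), large white (302,200) and small white (304,242). The larger white one at (302,200) fits the description. The mill is at (177,222). I'll enlarge these to confirm and measure.

```bash
cat > h.py <<'E'
import numpy as np, cv2
from station import *
def ray(m,px,z):
    K=np.array(m['intrinsics']);V=np.array(m['view']);R=V[:3,:3];t=V[:3,3]
    c=-R.T@t; d=R.T@np.linalg.inv(K)@np.array([px[0],px[1],1.])
    return c+d*(z-c[2])/d[2]
def proj(m,p):
    K=np.array(m['intrinsics']);V=np.array(m['view']);q=K@(V[:3,:3]@np.array(p)+V[:3,3]);return q[:2]/q[2]
E
python3 - <<'E'
from h import *
t=cv2.imread('pics/top0.png');s=cv2.imread('pics/side0.png')
def cr(i,x,y,w,h,f): return cv2.resize(i[y:y+h,x:x+w],None,fx=f,fy=f,interpolation=cv2.INTER_CUBIC)
A=cr(t,270,175,50,75,8/2*1);
A=cr(t,277,180,60,75,4*1.0) # 240x300
out=np.zeros((600,800,3),np.uint8)
a=cr(t,280,180,50,75,8);out[:600,:400]=a
b=cr(t,147,192,66,50,6);out[:300,400:796]=b
c=cr(s,215,215,80,60,5);out[300:600,400:800]=c
cv2.imwrite('pics/crop1.png',out)
m=camera_model('top')
# white plug masks
hsv=cv2.cvtColor(t,cv2.COLOR_BGR2HSV)
for x,y,r in [(302,200,18),(304,242,14),(177,222,30)]:
    sub=hsv[y-r:y+r,x-r:x+r]; mask=((sub[:,:,2]>150)&(sub[:,:,1]<60)).astype(np.uint8)
    ys,xs=np.nonzero(mask); 
    (cx,cy),rr=cv2.minEnclosingCircle(np.c_[xs,ys].astype(np.float32))
    print(cx+x-r,cy+y-r,rr,len(xs), ray(m,(cx+x-r,cy+y-r),.028))
E
```

```text
302.269229888916 199.42307662963867 9.580806732177734 60 [ 0.57752206 -0.1533439   0.028     ]
303.8333330154419 242.5 6.3465776443481445 19 [ 0.45480668 -0.15219203  0.028     ]
182.0 220.0 15.652576446533203 7 [0.52795098 0.19095169 0.028     ]
```

View pics/crop1.png

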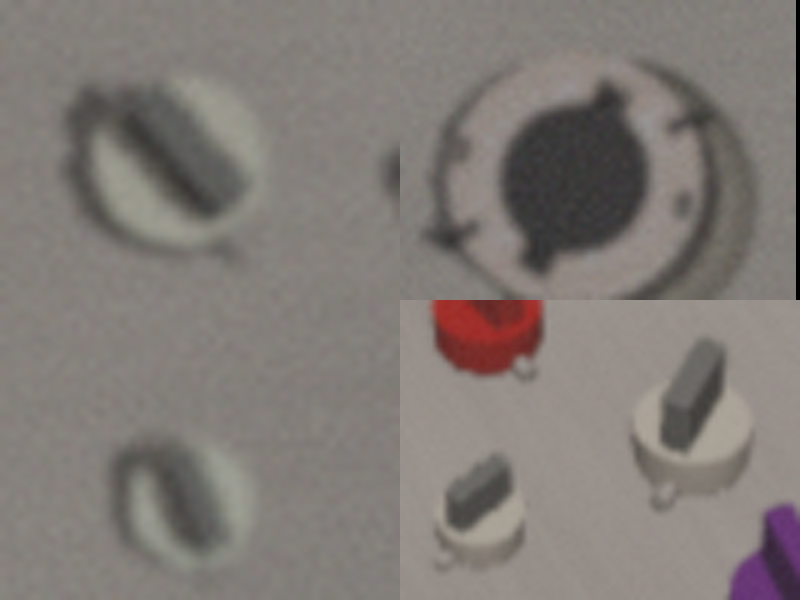

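The crop confirms it: the larger white lid is upper left, with its bar at about 37° in world, and the smaller white one is below it. The mill's notches are at about −23° and its ribs at about −64°. Next I'll get the wrist-camera geometry and finer mill estimates to plan the first move.

Run:
```python
from h import *
s=sense();R=np.array(s['tool_rot']);p=np.array(s['position'])
m=camera_model('wrist');V=np.array(m['view']);c=-V[:3,:3].T@V[:3,3]
print('cam in tool',R.T@(c-p)); print(np.round(R.T@V[:3,:3].T,3), np.round(m['intrinsics'],1))
t=camera_model('top')
def P(x,y,o,f,z): return ray(t,((x+.5)/f-.5+o[0],(y+.5)/f-.5+o[1]),z)
mo=lambda x,y,z:P(x-400,y,(147,192),6,z)
print('hole',mo(575,178,.111),'notches',mo(610,95,.111),mo(540,260,.111),'mid',mo(575,177,.111))
print('ribs',mo(693,120,.115),mo(445,237,.115))
print('lid',P(172,160,(280,180),8,.028),'bar ends',P(148,95,(280,180),8,.064),P(230,195,(280,180),8,.064))
```

```text
cam in tool [-1.55020284e-01  4.39177506e-05 -7.82953220e-02]
[[ 0.001 -0.288  0.958]
 [ 1.    -0.001 -0.001]
 [ 0.001  0.958  0.288]] [[327.3   0.  254.7]
 [  0.  327.3 200.3]
 [  0.    0.    1. ]]
hole [0.51495745 0.19292377 0.111     ] notches [0.55161834 0.17752368 0.111     ] [0.47912867 0.20816232 0.111     ] mid [0.515402   0.19292604 0.111     ]
ribs [0.53880476 0.14002113 0.115     ] [0.49002289 0.24923005 0.115     ]
lid [ 0.57721623 -0.14988052  0.028     ] bar ends [ 0.59454907 -0.13901077  0.064     ] [ 0.5585523  -0.16584013  0.064     ]
```

apply_moves --steps '[{"fingers":0,"linear":[-2,-31,43.4],"yaw":5},{"fingers":0,"linear":[-2,-31,43.4],"yaw":5},{"fingers":0,"linear":[-2,-31,43.4],"yaw":5},{"fingers":0,"linear":[-2,-31,43.4],"yaw":5},{"fingers":0,"linear":[-2,-31,43.4],"yaw":5},{"fingers":0,"linear":[-2,-31,43.4],"yaw":5},{"fingers":0,"linear":[-2,-31,43.4],"yaw":5},{"fingers":0,"linear":[-2,-31,43.4],"yaw":5},{"fingers":0,"linear":[-2,-31,43.4],"yaw":5},{"fingers":0,"linear":[-2,-31,43.4],"yaw":5},{"fingers":0,"linear":[-2,-31,43.4],"yaw":5},{"fingers":0,"linear":[-2,-31,43.4],"yaw":5}]'

```text
time: 1.6
position: [0.515, 0.196, 0.2503]
tool_rot: [[-0.001, 0.379, 0.925], [0.0, 0.925, -0.379], [-1.0, -0.0, -0.001]]
ft_force: [-0.5, 0.4, -0.1]
gripper_width: 0.087
```

Run:
```python
from h import *
import pickle
s=sense();print(s['time'],s['position'],np.round(s['tool_rot'],4).tolist(),np.round(s['q'],3),s['ft_force'])
m=camera_model('wrist');im=camera('wrist');cv2.imwrite('pics/w1.png',im[:,:,::-1]);pickle.dump(m,open('w1.pkl','wb'))
print(proj(m,(.515,.193,.111)))
```

```text
1.6 [0.51498878 0.19601471 0.25033046] [[-0.0006, 0.379, 0.9254], [0.0001, 0.9254, -0.379], [-1.0, -0.0001, -0.0006]] [-0.819  0.119  0.412  1.697 -0.049  1.335  0.784] [-0.53841369  0.35703653 -0.07939332]
[251.92720409 191.09031998]
```

View pics/w1.png

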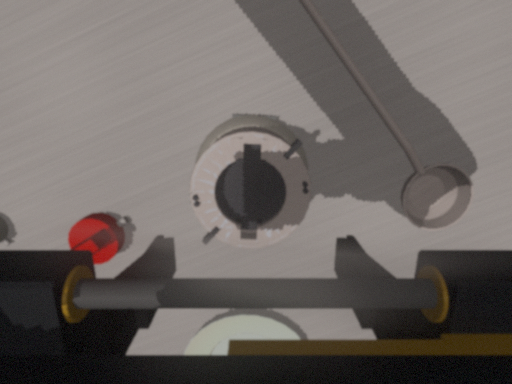

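The wrist view shows the mill hole at (251,190), notches at (252,150) and (249,232), ribs at (293,149) and (211,235), and the lock pegs at (305,187) and (196,200). I'll measure these accurately.

Run:
```python
from h import *
import pickle
from scipy.optimize import least_squares
m=pickle.load(open('w1.pkl','rb'));im=cv2.imread('pics/w1.png');g=cv2.cvtColor(im,cv2.COLOR_BGR2GRAY)
# rectify plane z=.111 to 0.25mm/px around (.515,.193)
c0=np.array([.515,.193]);S=.00025;N=640
src=[];dst=[]
for a,b in [(-.07,-.07),(.07,-.07),(.07,.07),(-.07,.07)]:
    src.append(proj(m,(c0[0]+a,c0[1]+b,.111)));dst.append((N/2-b/S,N/2-a/S))
H=cv2.getPerspectiveTransform(np.float32(src),np.float32(dst))
r=cv2.warpPerspective(im,H,(N,N),flags=cv2.INTER_CUBIC)
cv2.imwrite('pics/rect1.png',cv2.resize(r,(600,600)))
gr=cv2.GaussianBlur(cv2.cvtColor(r,cv2.COLOR_BGR2GRAY),(0,0),3)
for T in (70,85,100):
    mk=(gr<T).astype(np.uint8);cs,_=cv2.findContours(mk,cv2.RETR_EXTERNAL,cv2.CHAIN_APPROX_NONE)
    c=[k for k in cs if cv2.pointPolygonTest(k,(N/2,N/2),False)>0][0][:,0]
    w=np.c_[c0[0]+(N/2-c[:,1])*S,c0[1]+(N/2-c[:,0])*S]
    f=least_squares(lambda q:np.hypot(w[:,0]-q[0],w[:,1]-q[1])-q[2],[*c0,.0335],loss='cauchy',f_scale=.0005).x
    d=w-f[:2];rr=np.hypot(*d.T);a=np.degrees(np.arctan2(d[:,1],d[:,0]))
    out=[]
    for s in (1,-1):
        k=(rr>.039)&(s*d[:,0]>0);pp=d[k].mean(0);out.append((np.degrees(np.arctan2(*(s*pp[::-1]))),rr[k].max(),k.sum()))
    print(T,f,out)
    for k in cs:
        A=cv2.contourArea(k)
        if 200<A<6000:
            q=k[:,0].mean(0);v=np.array([c0[0]+(N/2-q[1])*S,c0[1]+(N/2-q[0])*S])-f[:2];print('  ',A*S*S*1e6,np.hypot(*v),np.degrees(np.arctan2(v[1],v[0])))
```

```text
<stdin>:22: RuntimeWarning: Mean of empty slice.
  ret = um.true_divide(
Traceback (most recent call last):
ValueError: zero-size array to reduction operation maximum which has no identity
```

View pics/rect1.png

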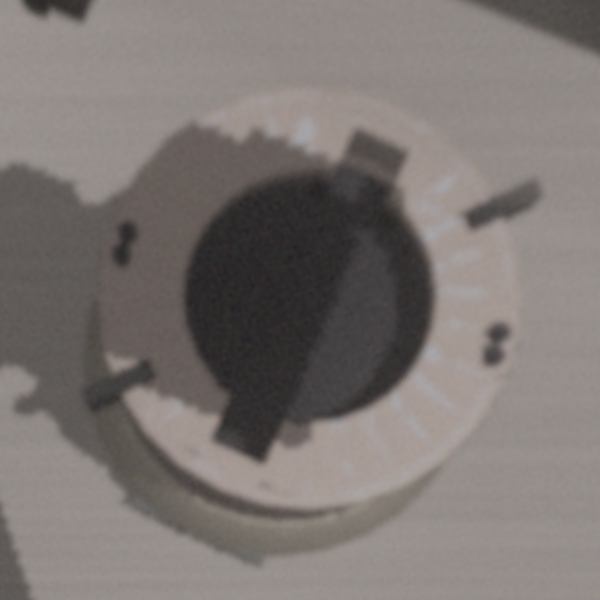

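Read by hand from the rectified view at 0.267 mm/px: hole centre (310,297) gives world (0.516, 0.190), hole radius 33.3 mm, notch ends 91 mm apart at −24.8°, and ribs at −64.9°. All of these match the given sizes. Next I'll hover over the lid with the jaws across its bar.

apply_moves --steps '[{"fingers":0,"linear":[0,-5,3],"yaw":10},{"fingers":0,"linear":[1,-10,6],"yaw":20},{"fingers":0,"linear":[3,-15,9],"yaw":30},{"fingers":0,"linear":[5,-20,12],"yaw":40},{"fingers":0,"linear":[6,-25,15],"yaw":50},{"fingers":0,"linear":[7,-29.7,18.9],"yaw":60},{"fingers":0,"linear":[7,-29.7,18.9],"yaw":70},{"fingers":0,"linear":[7,-29.7,18.9],"yaw":80},{"fingers":0,"linear":[7,-29.7,18.9],"yaw":90},{"fingers":0,"linear":[7,-29.7,18.9],"yaw":100},{"fingers":0,"linear":[7,-29.7,18.9],"yaw":110},{"fingers":0,"linear":[7,-29.7,18.9],"yaw":120.5}]'

```text
time: 3.15
position: [0.5775, -0.1509, 0.1804]
tool_rot: [[-0.0, 0.6, -0.8], [0.0, -0.8, -0.6], [-1.0, -0.0, -0.0]]
ft_force: [0.2, 0.1, 0.8]
gripper_width: 0.0871
```

apply_moves --steps '[{"fingers":0,"linear":[0,0,0],"yaw":0},{"fingers":0,"linear":[0,0,0],"yaw":0}]'

```text
time: 3.4
position: [0.5775, -0.1514, 0.1805]
tool_rot: [[-0.0, 0.607, -0.795], [0.0, -0.795, -0.607], [-1.0, -0.0, 0.0]]
ft_force: [0.2, 0.0, 0.1]
gripper_width: 0.0865
```

Run:
```python
from h import *
import pickle
s=sense();print(s['time'],s['position'],np.round(s['tool_rot'],4).tolist(),np.round(s['q'],3),s['ft_force'])
m=camera_model('wrist');im=camera('wrist')[:,:,::-1];cv2.imwrite('pics/w2.png',im);pickle.dump(m,open('w2.pkl','wb'))
c0=np.array([.577,-.15])
out=[]
for z in (.064,.028):
    N=400;S=.0003;src=[];dst=[]
    for a,b in [(-.05,-.05),(.05,-.05),(.05,.05),(-.05,.05)]:
        src.append(proj(m,(c0[0]+a,c0[1]+b,z)));dst.append((N/2-b/S,N/2-a/S))
    out.append(cv2.warpPerspective(im,cv2.getPerspectiveTransform(np.float32(src),np.float32(dst)),(N,N),flags=cv2.INTER_CUBIC))
cv2.imwrite('pics/rect2.png',np.hstack(out))
```

```text
3.4 [ 0.57745041 -0.15144876  0.18049792] [[-0.0001, 0.6071, -0.7946], [0.0001, -0.7946, -0.6071], [-1.0, -0.0001, 0.0001]] [-0.57   0.362  0.944  1.701 -0.309  1.237 -0.472] [0.20111911 0.00533032 0.09678042]
```

View pics/rect2.png

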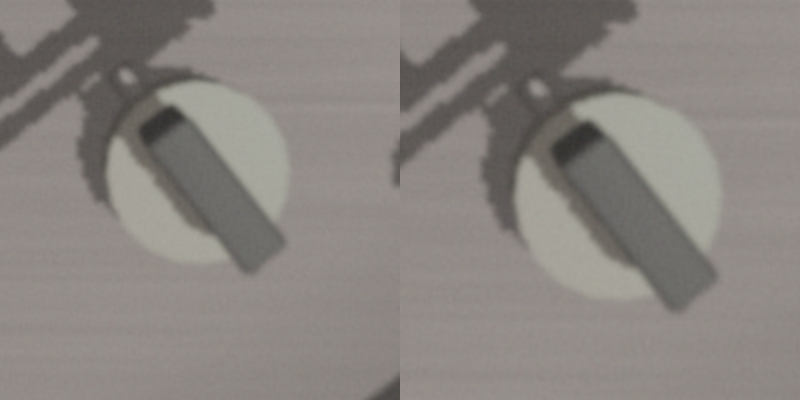

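The lid bar centre is at world (0.578, −0.155), angle 38°, and the plug disc agrees (radius 31.2 mm). I'm aiming between the two cameras' estimates, then descending and gripping.

apply_moves --steps '[{"fingers":0,"linear":[5,0.2,0.1],"yaw":-0.6},{"fingers":0,"linear":[10,0.2,0.1],"yaw":-0.6},{"fingers":0,"linear":[13,0.2,0.1],"yaw":-0.6},{"fingers":0,"linear":[14,0.2,0.1],"yaw":-0.6},{"fingers":0,"linear":[14,0.2,0.1],"yaw":-0.6},{"fingers":255,"linear":[14,0.2,0.1],"yaw":-0.6},{"fingers":255,"linear":[14,0.2,0.1],"yaw":-0.6},{"fingers":255,"linear":[14,0.2,0.1],"yaw":-0.6},{"fingers":255,"linear":[14,0.2,0.1],"yaw":-0.6},{"fingers":255,"linear":[14,0.2,0.1],"yaw":-0.6},{"fingers":255,"linear":[14,0.2,0.1],"yaw":-0.6},{"fingers":255,"linear":[14,0.2,0.1],"yaw":-0.6}]' --squeeze 40

```text
time: 4.95
position: [0.5777, -0.1543, 0.0405]
tool_rot: [[-0.0, 0.611, -0.791], [-0.0, -0.791, -0.611], [-1.0, 0.0, 0.0]]
ft_force: [-0.2, -0.3, 1.4]
gripper_width: 0.025
```

apply_moves --steps '[{"fingers":255,"linear":[0,0,0],"yaw":0},{"fingers":255,"linear":[0,0,0],"yaw":0}]'

```text
time: 5.2
position: [0.5777, -0.1543, 0.0405]
tool_rot: [[-0.0, 0.611, -0.791], [-0.0, -0.791, -0.611], [-1.0, 0.0, 0.0]]
ft_force: [-0.1, -0.1, 0.1]
gripper_width: 0.0157
```

Gripped at 15.7 mm. The jaws centred the lid at (0.5777, −0.1543), which also fixes both cameras' bias: corrected, they agree on the mill axis at (0.5157, 0.1898). I'll lift and carry it, turning −117.4°.

apply_moves --steps '[{"fingers":255,"linear":[-5,0,0],"yaw":0},{"fingers":255,"linear":[-10,0,0],"yaw":-9.8},{"fingers":255,"linear":[-15,-2,-1],"yaw":-19.6},{"fingers":255,"linear":[-15,-6,-3],"yaw":-29.4},{"fingers":255,"linear":[-15,-11,-5.5],"yaw":-39.2},{"fingers":255,"linear":[-15,-16,-8],"yaw":-49},{"fingers":255,"linear":[-15,-21,-10.5],"yaw":-58.8},{"fingers":255,"linear":[-15,-25,-13],"yaw":-68.6},{"fingers":255,"linear":[-15,-28.5,-15],"yaw":-78.4},{"fingers":255,"linear":[-15,-31,-16.1],"yaw":-88.2},{"fingers":255,"linear":[-15,-31,-16.1],"yaw":-98},{"fingers":255,"linear":[-15,-31,-16.1],"yaw":-107.8}]'

```text
time: 6.7
position: [0.5152, 0.1898, 0.1902]
tool_rot: [[-0.001, 0.561, 0.828], [-0.0, 0.828, -0.561], [-1.0, -0.001, -0.0]]
ft_force: [-0.1, 0.0, -1.6]
gripper_width: 0.0155
```

apply_moves --steps '[{"fingers":255,"linear":[0,0,0],"yaw":-9.6},{"fingers":255,"linear":[0,0,0],"yaw":-9.6},{"fingers":255,"linear":[0,0,0],"yaw":-9.6}]'

```text
time: 7.08
position: [0.5155, 0.1894, 0.1904]
tool_rot: [[-0.0, 0.425, 0.905], [-0.0, 0.905, -0.425], [-1.0, -0.0, -0.0]]
ft_force: [0.9, 0.3, -1.8]
gripper_width: 0.0158
```

Run:
```python
from h import *
import pickle
s=sense();R=np.array(s['tool_rot']);print(s['time'],s['position'],np.round(R,4).tolist(),np.degrees(np.arctan2(R[1,1],R[0,1])),np.round(s['q'],3),s['ft_force'],s['gripper_width'])
m=camera_model('wrist');im=camera('wrist')[:,:,::-1];cv2.imwrite('pics/w3.png',im);pickle.dump(m,open('w3.pkl','wb'))
sd=camera('side')[:,:,::-1]
c=cv2.resize(sd[90:210,140:270],None,fx=3,fy=3,interpolation=cv2.INTER_CUBIC)
o=np.zeros((384,512+390,3),np.uint8);o[:,:512]=im;o[:360,512:]=c
cv2.imwrite('pics/both3.png',cv2.resize(o,(798,340)))
```

```text
7.075 [0.51554267 0.18935033 0.19044579] [[-0.0002, 0.4248, 0.9053], [-0.0001, 0.9053, -0.4248], [-1.0, -0.0002, -0.0001]] 64.86270739684373 [-0.89   0.159  0.51   1.789 -0.083  1.215  0.776] [ 0.86072562  0.26947833 -1.77001087] 0.015752927562463423
```

View pics/both3.png

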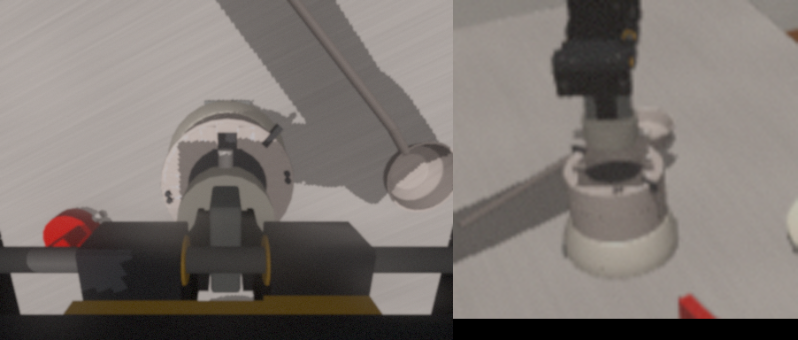

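The held lid's pin sits over the upper notch at about (226,160) in this scaled picture, nearly in line. One full-resolution crop will check the sideways offset.

Run:
```python
from h import *
import pickle
im=cv2.imread('pics/w3.png');m=pickle.load(open('w3.pkl','rb'))
cv2.imwrite('pics/c3.png',cv2.resize(im[125:275,170:345],None,fx=4,fy=4,interpolation=cv2.INTER_CUBIC))
s=sense();R=np.array(s['tool_rot']);p=s['position']
f=lambda q:np.round((proj(m,q)-[170,125]+.5)*4-.5,1)
for n,z,r in (('hole',.111,0),('notch',.111,.046)):print(n,f((*(np.array([.5157,.1898])+r*np.array([.9078,-.4195])*-1),z)),f((*(np.array([.5157,.1898])+r*np.array([.9078,-.4195])),z)))
for n,t in (('bar top -z',(-.064+.0405,0,-.025)),('bar top +z',(-.064+.0405,0,.025)),('pin-z',(.0345,0,-.042)),('plug top c',(.0125,0,0))):print(n,f(p+R@np.array(t)))
```

```text
hole [343.4 342.3] [343.4 342.3]
notch [341.9  97.9] [344.8 561.9]
bar top -z [340.8 425. ]
bar top +z [341.7 816.4]
pin-z [340.7 167.8]
plug top c [341.3 494.3]
```

View pics/c3.png

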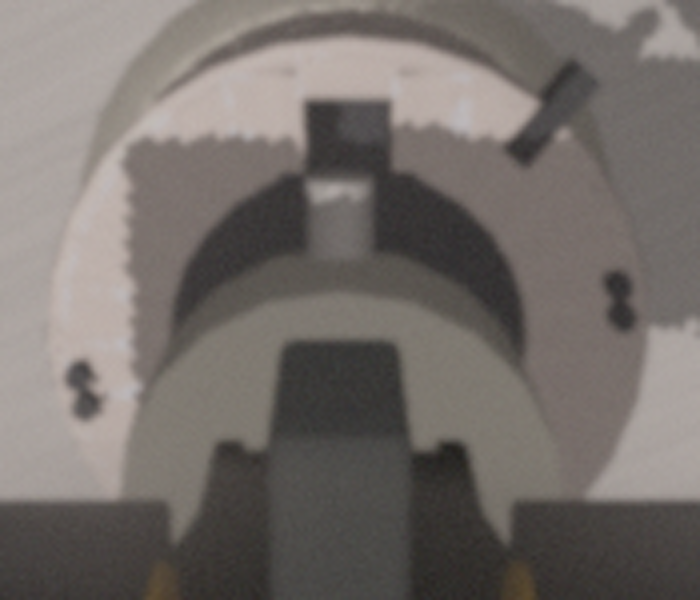

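Against predictions, the notch and hole centres sit at column 347.5 and the lid at 340.5, so the shift is +1.3 mm in tool y. The pin end and bar edge imply the lid sits about 1 mm too far along tool z. I'll correct both and descend gently.

apply_moves --steps '[{"fingers":255,"linear":[1,0.13,-0.1],"yaw":0},{"fingers":255,"linear":[2.5,0.13,-0.1],"yaw":0},{"fingers":255,"linear":[3.5,0.13,-0.1],"yaw":0},{"fingers":255,"linear":[4,0.13,-0.1],"yaw":0},{"fingers":255,"linear":[4.3,0.13,-0.1],"yaw":0},{"fingers":255,"linear":[4.6,0.13,-0.1],"yaw":0}]'

```text
time: 7.92
position: [0.5155, 0.1911, 0.1447]
tool_rot: [[0.0, 0.421, 0.907], [0.0, 0.907, -0.421], [-1.0, 0.0, 0.0]]
ft_force: [0.7, -0.4, -1.0]
gripper_width: 0.0153
```

apply_moves --steps '[{"fingers":255,"linear":[0.2,0,0],"yaw":0},{"fingers":255,"linear":[0.4,0,0],"yaw":0},{"fingers":255,"linear":[0.6,0,0],"yaw":0}]'

```text
time: 8.3
position: [0.5153, 0.1911, 0.1385]
tool_rot: [[0.0, 0.421, 0.907], [0.0, 0.907, -0.421], [-1.0, 0.0, 0.0]]
ft_force: [-0.2, 0.0, -1.9]
gripper_width: 0.0156
```

apply_moves --steps '[{"fingers":255,"linear":[0.2,0,0],"yaw":0},{"fingers":255,"linear":[0.4,0,0],"yaw":0},{"fingers":255,"linear":[0.6,0,0],"yaw":0},{"fingers":255,"linear":[0.7,0,0],"yaw":0}]'

```text
time: 8.8
position: [0.5152, 0.1911, 0.1314]
tool_rot: [[-0.0, 0.421, 0.907], [-0.0, 0.907, -0.421], [-1.0, -0.0, -0.0]]
ft_force: [-0.1, -0.1, -2.0]
gripper_width: 0.0156
```

apply_moves --steps '[{"fingers":255,"linear":[0.1,0,0],"yaw":0},{"fingers":255,"linear":[0.1,0,0],"yaw":0}]'

```text
time: 9.05
position: [0.5153, 0.1911, 0.1306]
tool_rot: [[-0.0, 0.421, 0.907], [-0.0, 0.907, -0.421], [-1.0, -0.0, 0.0]]
ft_force: [-0.6, -0.6, -0.5]
gripper_width: 0.0156
```

apply_moves --steps '[{"fingers":255,"linear":[0.05,0,0],"yaw":0},{"fingers":255,"linear":[0.1,0,0],"yaw":0},{"fingers":255,"linear":[0.1,0,0],"yaw":0}]'

```text
time: 9.43
position: [0.5154, 0.1911, 0.1304]
tool_rot: [[0.0, 0.421, 0.907], [0.001, 0.907, -0.421], [-1.0, 0.001, -0.0]]
ft_force: [-3.7, -1.1, 7.7]
gripper_width: 0.0159
```

The lid is seated: z stopped at 0.1304 (expected 0.1305) with about 9.5 N of upward contact. I'll ease the press slightly, then twist clockwise 40°.

apply_moves --steps '[{"fingers":255,"linear":[-0.05,0,0],"yaw":0},{"fingers":255,"linear":[-0.05,0,0],"yaw":5},{"fingers":255,"linear":[-0.05,0,0],"yaw":10},{"fingers":255,"linear":[-0.05,0,0],"yaw":15},{"fingers":255,"linear":[-0.05,0,0],"yaw":20},{"fingers":255,"linear":[-0.05,0,0],"yaw":25},{"fingers":255,"linear":[-0.05,0,0],"yaw":30},{"fingers":255,"linear":[-0.05,0,0],"yaw":35},{"fingers":255,"linear":[-0.05,0,0],"yaw":38},{"fingers":255,"linear":[-0.05,0,0],"yaw":40},{"fingers":255,"linear":[-0.05,0,0],"yaw":40},{"fingers":255,"linear":[-0.05,0,0],"yaw":40}]' --squeeze 50

```text
time: 10.92
position: [0.5155, 0.1908, 0.1304]
tool_rot: [[0.0, 0.906, 0.424], [-0.0, 0.424, -0.906], [-1.0, 0.0, 0.0]]
ft_force: [-0.9, -3.3, 6.0]
gripper_width: 0.0156
```

Run:
```python
from h import *
import pickle
s=sense();R=np.array(s['tool_rot']);print(s['time'],s['position'],'tool z ang',np.degrees(np.arctan2(R[1,2],R[0,2])),np.round(s['q'],3),np.round(s['ft_force'],2),np.round(s['ft_torque'],3),s['gripper_width'])
m=camera_model('wrist');im=camera('wrist')[:,:,::-1];cv2.imwrite('pics/w4.png',im);pickle.dump(m,open('w4.pkl','wb'))
cv2.imwrite('pics/c4.png',cv2.resize(im[120:270,165:345],None,fx=4,fy=4,interpolation=cv2.INTER_CUBIC))
f=lambda q:np.round((proj(m,q)-[165,120]+.5)*4-.5,1)
p=s['position']
for t in ((-.064+.0405,0,-.025),(.0345,0,-.042)):print(f(p+R@np.array(t)))
for r in (.046,.066):
    d=np.radians(-64.95);print('rib',f((p[0]-r*np.cos(d),p[1]-r*np.sin(d),.115)))
```

```text
10.925 [0.51552668 0.19077175 0.1304028 ] tool z ang -64.91171592200331 [-0.956  0.228  0.595  1.861 -0.143  1.095  0.131] [-0.85 -3.26  5.95] [-0.678  0.409  0.125] 0.015567711623780026
[356.1 446.6]
[357.1 189. ]
rib [356.9 186.6]
rib [356.8  31.6]
```

View pics/c4.png

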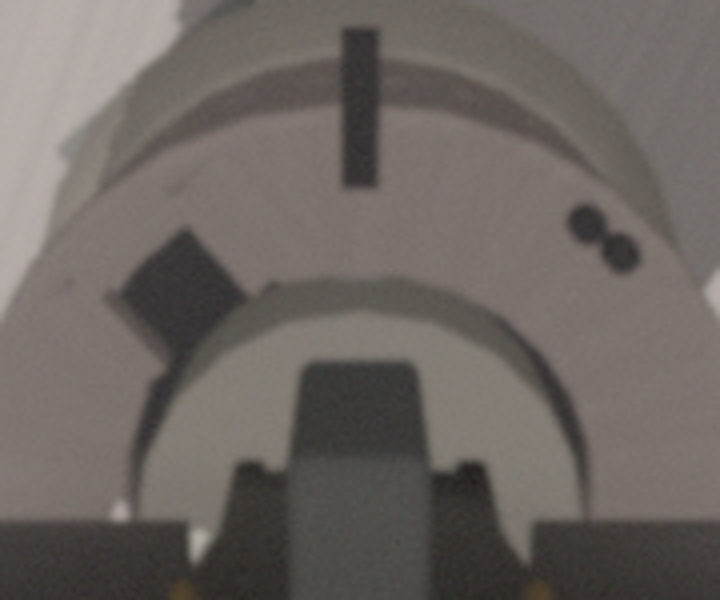

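The bar (column 359) lines up with the rib (column 360, vertical), the pins are out of sight under the lip, and the z torque of 0.125 N m matches the half-way spring. I'll hold for half a second, check the bystanders by image difference, and hand in.

apply_moves --steps '[{"fingers":255,"linear":[0,0,0],"yaw":0},{"fingers":255,"linear":[0,0,0],"yaw":0},{"fingers":255,"linear":[0,0,0],"yaw":0},{"fingers":255,"linear":[0,0,0],"yaw":0}]'

```text
time: 11.48
position: [0.5155, 0.1907, 0.1304]
tool_rot: [[0.0, 0.906, 0.424], [-0.0, 0.424, -0.906], [-1.0, 0.0, 0.0]]
ft_force: [-0.5, -2.6, 5.5]
gripper_width: 0.0158
```

Run:
```python
from h import *
s=sense();R=np.array(s['tool_rot']);print(s['time'],s['position'],np.degrees(np.arctan2(R[1,2],R[0,2])),np.round(s['ft_force'],2),np.round(s['ft_torque'],3),s['gripper_width'])
t=camera('top')[:,:,::-1].astype(int);o=cv2.imread('pics/top0.png').astype(int)
d=cv2.medianBlur(np.abs(t-o).max(2).astype(np.uint8),3)
for n,(x,y,r) in dict(plate=(222,135,28),ladle=(115,188,10),pitcher=(441,180,18),spoon=(396,246,8),spoonh=(370,277,8)).items():
    print(n,(d[y-r:y+r,x-r:x+r]>40).mean())
print(job_done())
```

```text
11.475 [0.51553083 0.19074463 0.13039343] -64.91420884770245 [-0.54 -2.64  5.49] [-0.693  0.388  0.102] 0.01577882857264739
plate 0.0
ladle 1.0
pitcher 0.0
spoon 0.0
spoonh 0.0
the job is handed in; nothing more can be done
None
```

The larger white lid is seated in the mill, twisted 40° clockwise to the half-way ribs, and still gripped there at 50 N. I handed the job in at 11.5 s.

- **Seating:** the lid's descent stopped at a TCP height of 0.1304 m, where 0.1305 m was expected. I pressed it home with about 9.5 N.
- **Half-way marks:** the wrist picture shows the bar within about 1 px of the rib and parallel to it, with the pins under the lip. The tool points to −64.9°, and the ribs measured −64.9°.
- **Hold:** over the last half second the pose did not change. The z torque read 0.125 N m just after the twist and 0.102 N m at the end, against about 0.13 N m for the spring at half-way.
- **Bystanders:** the image check against the first picture shows the plate, pitcher and spoon unchanged.
- **Failed check:** the same check flagged every pixel around the ladle bowl. The likely cause is the arm or its shadow now covering that spot, because the arm never went down near the ladle. I did not confirm that with another picture before handing in.
- **Camera disagreement:** the top and wrist cameras differed by up to about 5 mm sideways on the lid. I resolved that with the grasp and a close wrist picture before inserting the lid.

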